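# Push a spent filter cartridge out of its sloping holder

### The arm

A 6-joint arm with a two-finger parallel gripper is mounted at the origin on the work surface. World frame = base frame: x ahead of the robot, y to its left, z up, the work surface at z = 0. Lengths are in m, angles in rad, forces in N, time in s.
With the tool pointing down it reaches from about 0.35 to 0.85 m from the base axis. Payload 8.1 kg.
Tool frame: the origin (TCP) lies on the mounting face of the last link; the fingertips stand 173 mm ahead of it and the grasp point (between the pads) lies 155 mm ahead of it; z points along the fingers, y is the direction in which the jaws open and shut (so a half turn about z gives the same grasp; the last joint's range is limited). The gripper opens to 85 mm and grips with 20 to 120 N. Pads are 22 mm wide; open, the fingers measure 114 mm over their backs; the gripper's body (76 mm by 85 mm) begins 54 mm behind the grasp point. The pads swing forward as they close: fully open they stand 13 mm farther back than shut.
Start: joints at [1.033, 0.13, 1.488, -0, 1.523, -0.085], TCP at [0.262, 0.54, 0.405] pointing down, gripper open.
Joint ranges: [-2.96, 2.96], [-0.89, 2.26], [0.02, 2.5], [-1.34, 4.48], [0, 2.73], [-2.66, 2.66]. Speed limits (rad/s): [2.39, 2.39, 2.79, 3.14, 3.14, 3.14].

### API

Orientations are given as a unit quaternion [w, x, y, z].
In Python, from workcell import monitor, viewer, job, finder gives the robot as it stands.
- The arm moves only by the shell command python3 -m jog 'ROWS' [FORCE]. ROWS is JSON, a list of rows, each a list of 3 entries, a list of its own where there are three numbers: the opening, from 0 (shut) to 1 (fully open), then the shift along the tool's x, y, z in mm, then the turn, a rotation vector about the tool's x, y, z in degrees. In form: [[grip, [dx, dy, dz], [rx, ry, rz]], ...]. A call has 1 to 20 rows; each row shifts and turns the commanded pose from where the row before left it, along the tool's axes as they then stand; what a row does not reach is not made up. A row lasts 1/10 s, in which the tool goes at most 50 mm and 8.59 degrees, less where a joint would pass 70% of its speed; a pose out of reach is approached as far as the arm can. A call is refused whole if a number of a shift passes 50 or a number of a turn 8.59, either way. A call with a gripper value outside its range is refused whole. The fingers move at their own pace and stop on an object; FORCE is the grip in N (left out, the last holds). Time passes only in rows, so rows that do not move let the fingers close. It gives the time, the measured TCP pose, the force and the opening at its end, in the units of the state.
- monitor.sense(): the state, without advancing time (a new reading comes with each control period).
- viewer.get_image(name): name is "scene" or "top" or "wrist"; returns (picture, depth): 384x512x3 uint8, red, green, blue; 384x512 float32, m along the optical axis (not along the pixel's ray), 0 where there is no reading.
- viewer.calibration(name): a dict with "fx", "fy", "cx", "cy" (pixels), "dist_coeffs" ([k1, k2, p1, p2, k3] as OpenCV has them; the pictures are not rectified), "R" (3x3) and "t" (3): a world point X has camera coordinates R X + t. Camera axes: x right, y down, z forward; pixel columns grow to the right and rows downward; lengths in m; the calibration is good to about 2 mm. A picture is of the moment at which its call begins: read the wrist's pose just before it. calibration takes no time and is no camera call; for the wrist camera it gives the pose at the moment of the call.
- job.close_job(): hands the job in, once; it reports no verdict.
Trained networks look in the newest picture that a camera, given by its name, has taken for a name from the list of things; names that differ only in an ending like _2 or _b are one class to them, and where a whole thing is asked for, a point or a joint stands for the part that bears it (a point fixed in the world has none). Each returns a list of dicts, best first, with "confidence" (0 to 1); they miss things now and then, are a little off and sometimes report something else, mostly with a low value. They report only what shows in the picture. A call takes as long as a camera call. They do not tell look-alikes from the thing itself.
- finder.spot_in(camera, target): "location" ([row, column] in pixels, amid what is visible of it).
- finder.regions_of(camera, target): "pixels" (384x512 bool, what is visible of it) and "location" ([row, column] in pixels, amid what is visible of it).
- finder.mark_of(camera, target): "location" ([row, column] in pixels: a listed point, or the origin of a listed thing).
The state is a dict: "time_s": time; "joint_pos": joint angles; "dq": joint speeds; "joint_torque": joint torques, N m; "eef_pos": TCP position; "tcp_rot": TCP orientation; "wrist_force": force on the tool from outside, world axes, zero at the start; "moment": the same for the moment, N m; "opening": finger opening in m.
Only numpy, scipy, OpenCV 4.12 (cv2) and the standard library are available. Lean on these libraries where they do the work, as an engineer would, in place of code of your own. Each camera call takes 0.05 s, during which the arm holds its last target. There are 200 camera calls.

### The job

Take the ejector rod from its hanger and push it down the sloping bore of the holder until the spent filter cartridge drops out into the catch tray below, then hang the rod back upright in the slot it came from. Do not touch the cartridge with the gripper; leave the scraper hanging in its slot and leave the tube rack, beaker, bottle, jar and tip box where they are.

Things in the scene. Friction and masses are not known exactly. Their poses are not given: they have to be found in the camera images.
- rod_grip (a point): Centre of the ejector rod's handle. The rod, 182 mm long, about 160 g, hangs upright in a hanger slot: at the top a black round handle 24 mm thick, 45 mm long (this point is its middle), below it a steel collar 40 mm wide, 7 mm thick (underside 29.5 mm below this point), then a plain round steel shank 16 mm thick, 130 mm long. z axis: along the rod, from tip to handle.
- rod_tip (a point): The flat lower end of the rod's shank, on the rod's axis, 159.5 mm from the handle's centre. z axis: along the rod, from tip to handle.
- slot_left (a point): A slot of the fixed hanger: where a tool's axis passes, at the upper face of the steel top plate (150 mm above the bench, 8 mm thick, 200 mm wide in y). The slot is 26 mm wide, from 12 mm behind this point to the front edge 40 mm ahead, where it is open; front is -x of this frame. The tool's collar rests on the plate. Lift a little and draw out to the front. Only tools rise above it.
- slot_right (a point): The other slot, 110 mm from the first along -y of the hanger; same shape. Rod and scraper may hang either way round.
- scraper_grip (a point): Centre of the handle of the scraper, the other tool on the hanger: a flat black handle 12 x 32 x 45 mm, a collar like the rod's, and a thin shank ending in a flat steel blade 46 mm wide. To be left hanging.
- block: Fixed aluminium block, 70 x 70 x 80 mm, leaning 35 degrees. Origin: centre of the bore's lower mouth, 100 mm above the bench; z: up along the bore to its upper mouth 80 mm away, leaning to the robot. Through bore 30.5 mm wide. Two spring balls in it 10 mm above the lower mouth (at +y, -y) hold the cartridge's waist: some 10 to 20 N to drive past, gripping until its upper end has passed.
- bore_top (a point): Centre of the bore's upper mouth, 80 mm up the bore's axis from the lower mouth; here the rod enters. z axis: along the bore, upwards and outwards.
- cart_center (a point): Centre of the spent filter cartridge: a white plastic spool 28 mm thick, 60 mm long, with a 21 mm waist at its middle, about 60 g. At the start it sits in the bore's lower end: upper end 40 mm up the bore from the lower mouth, lower end 20 mm out below. It falls free when the rod's tip is about 10 mm above the lower mouth. z: along the cartridge.
- tray_in (a point): Centre of the catch tray's floor under and beyond the bore's lower mouth: inside 145 x 130 mm (x, y), walls 45 mm high, floor 8 mm above the bench; part of the fixed stand. Floor and stand are turned as one with the block.
- tube_rack: Bystander: a white rack of red-capped sample tubes, 90 x 170 x 96 mm. Origin: centre of its underside.
- beaker: Bystander: a glass beaker, 68 mm wide, 85 mm high. Origin: centre of its underside.
- reagent: Bystander: an amber glass bottle, 54 mm wide, 115 mm high. Origin: centre of its underside.
- sample_jar: Bystander: a clear jar, 60 mm wide, 70 mm high. Origin: centre of its underside.
- tip_box: Bystander: a blue pipette-tip box, 85 x 120 x 60 mm. Origin: centre of its underside.
- cartridge: The cartridge itself, see cart_center (same point, same axes).
- rod: The ejector rod itself; origin at the centre of its collar's underside, 29.5 mm below the handle's centre, 130 mm above the tip.
There are look-alikes about, which are no part of the job. What is shaped like the rod but red or yellow is not meant.

How it is judged:
By the outcome, as a careful person would: the job done as asked, in the order asked, and still so for the second after the job is handed in, with the robot touching nothing.
It also fails if it takes over 58 s, if anything falls off the work surface, if the arm or the gripper's body presses on something with over 40 N, if the wrist force passes 120 N, or if a joint passes its speed limit or range.

## Working session

There is one attempt and no reset: what is moved stays moved. The work goes in short steps, Python scripts to look and compute and a shell command to move; the robot and the scene stay as the last step left them, time stands still between calls to the robot, and variables do not carry over. Pictures are saved under pics/ and viewed, on a budget of 10 in all, crops included, one or two more only if the job needs it, and the job is handed in when it is done.

```bash
ls; mkdir -p pics; cat > h.py <<'E'
import numpy as np, cv2
from scipy.spatial.transform import Rotation as Rn
from workcell import monitor, viewer, job, finder
def cal(n):
    c=viewer.calibration(n); K=np.array([[c['fx'],0,c['cx']],[0,c['fy'],c['cy']],[0,0,1.]])
    return K,np.array(c['dist_coeffs'],float),np.array(c['R']),np.array(c['t'])
def ray(n,rc,c=None):
    K,d,R,t=c or cal(n); p=cv2.undistortPoints(np.array([[[rc[1],rc[0]]]],float),K,d)[0,0]
    return -R.T@t, R.T@np.array([p[0],p[1],1.])
def at_z(n,rc,z,c=None):
    o,v=ray(n,rc,c); return o+v*(z-o[2])/v[2]
def at_depth(n,rc,dep,c=None):
    o,v=ray(n,rc,c); return o+v*dep
def proj(n,X,c=None):
    K,d,R,t=c or cal(n); return cv2.projectPoints(np.atleast_2d(X).astype(float),cv2.Rodrigues(R)[0],t,K,d)[0][:,0,::-1]
def pose():
    s=monitor.sense(); q=s['tcp_rot']; return np.array(s['eef_pos']),Rn.from_quat([q[1],q[2],q[3],q[0]]).as_matrix(),s
def triang(obs):
    A=np.zeros((3,3));b=np.zeros(3)
    for n,rc in obs:
        o,v=ray(n,rc); v/=np.linalg.norm(v); P=np.eye(3)-np.outer(v,v); A+=P;b+=P@o
    return np.linalg.solve(A,b)
E
python3 - <<'E'
from h import *
np.set_printoptions(precision=4,suppress=True)
im={}
for n in ['scene','top']:
    p,d=viewer.get_image(n); im[n]=p; np.savez(f'/tmp/{n}.npz',p=p,d=d)
    cv2.imwrite(f'pics/{n}0.png',cv2.resize(p[:,:,::-1],(800,600)))
    K,dd,R,t=cal(n); print(n,-R.T@t,R[2],K[0,0],dd)
    for k in ['rod_grip','rod_tip','slot_left','slot_right','scraper_grip','block','bore_top','cart_center','tray_in']:
        for r in finder.mark_of(n,k)[:3]:
            rc=r['location']; i,j=int(rc[0]),int(rc[1]); z=d[min(max(i,0),383),min(max(j,0),511)]
            print(k,np.round(rc,1),round(r['confidence'],2),at_depth(n,rc,z))
E
```

```text
pics
scene [ 1.1516 -0.1913  0.9667] [-0.5687  0.2284 -0.7902] 364.2827512326055 [0.0355 0.     0.     0.     0.    ]
rod_grip [203.3 142.2] 0.81 [ 0.5073 -0.2615  0.1908]
rod_grip [248.1 145. ] 0.73 [ 0.6339 -0.284   0.1762]
rod_grip [225.4 103.9] 0.59 [ 0.5213 -0.3687  0.1687]
rod_tip [254.3 123.6] 0.7 [ 0.519  -0.3659  0.0066]
rod_tip [183.7 176.8] 0.69 [ 0.4734 -0.1604  0.186 ]
rod_tip [176.6 266.6] 0.66 [0.4236 0.1335 0.0275]
slot_left [190.9 178.9] 0.77 [ 0.474  -0.1604  0.1545]
slot_right [213.2 144.2] 0.75 [ 0.513  -0.2665  0.1554]
scraper_grip [190.7 179.6] 0.69 [ 0.4744 -0.1584  0.1548]
scraper_grip [183.4 177.8] 0.47 [ 0.4731 -0.1575  0.1856]
scraper_grip [208.6 140.8] 0.21 [ 0.5026 -0.2709  0.1656]
block [205.4 283. ] 0.86 [0.6167 0.0998 0.1263]
bore_top [180.2 276.1] 0.78 [0.5431 0.1106 0.1515]
bore_top [276.5 235.2] 0.27 [ 0.7319 -0.0923  0.0487]
cart_center [198.9 279.5] 0.49 [0.6041 0.0938 0.1447]
tray_in [235.2 282.8] 0.92 [0.6421 0.0933 0.0067]
tray_in [182.7 178.1] 0.42 [ 0.4708 -0.1561  0.1855]
top [0.4525 0.026  1.1088] [ 0.1232  0.0271 -0.992 ] 394.68157965719666 [-0.098  0.     0.     0.     0.   ]
rod_grip [218.1 427.9] 0.83 [ 0.5105 -0.3608  0.1819]
rod_grip [185.9 428.8] 0.6 [ 0.588  -0.3675  0.1792]
rod_grip [224.6 386.5] 0.54 [ 0.4941 -0.2541  0.2022]
rod_tip [180.7 373.3] 0.86 [ 0.6226 -0.273   0.0343]
rod_tip [193.1 403.9] 0.71 [ 0.5913 -0.365   0.0131]
rod_tip [221.1 402.4] 0.55 [ 0.5052 -0.311   0.147 ]
slot_left [235.2 338.9] 0.68 [ 0.4703 -0.1502  0.1671]
slot_right [223.6 383.1] 0.81 [ 0.4975 -0.2532  0.1792]
scraper_grip [237.  346.4] 0.72 [ 0.4656 -0.1611  0.2004]
block [188.3 234.3] 0.86 [0.5792 0.0987 0.183 ]
block [224.1 385.5] 0.31 [ 0.4954 -0.2529  0.1988]
bore_top [200.3 228.1] 0.94 [0.5551 0.117  0.14  ]
tray_in [172.1 240.5] 0.82 [0.6493 0.0954 0.0096]
```

View pics/scene0.png

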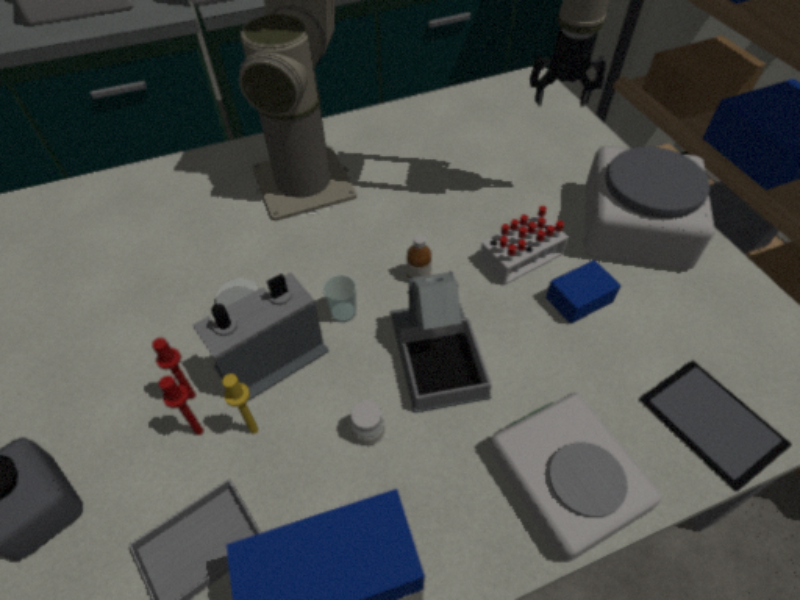

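View pics/top0.png

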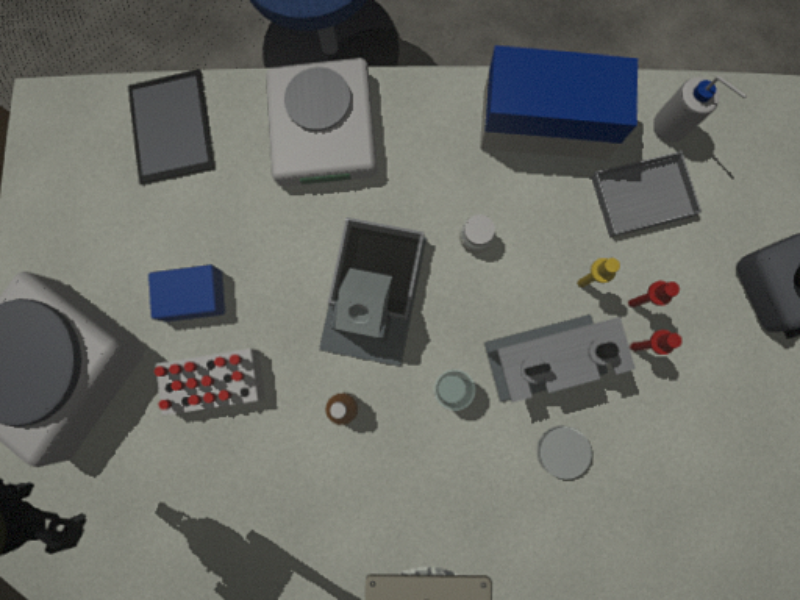

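Seen so far, in 800x600 pixels: two black-handled tools hang on the hanger. In the top view one is at (x 607, y 350) and looks roundish, so right slot; the other is at (538, 372), a thin bar that looks like the scraper. Look-alikes: red (660, 342) and (662, 292), yellow (604, 270). The bore mouth is at (357, 312). Next I'll fit the geometry from depth and check with a close crop.

```bash
python3 - <<'E'
from h import *
np.set_printoptions(precision=4,suppress=True)
crops=[]
def cloud(n):
    z=np.load(f'/tmp/{n}.npz'); d=z['d']; K,dd,R,t=cal(n)
    jj,ii=np.meshgrid(np.arange(512),np.arange(384)); uv=np.stack([jj,ii],-1).reshape(-1,1,2).astype(float)
    q=cv2.undistortPoints(uv,K,dd)[:,0]; q=np.c_[q,np.ones(len(q))]*d.reshape(-1,1)
    X=(q-t)@R; X[d.ravel()==0]=np.nan; return X.reshape(384,512,3),z['p']
for n in ['scene','top']:
    X,p=cloud(n)
    P=X.reshape(-1,3)
    # plate
    m=(abs(P[:,2]-.15)<.006)&(P[:,0]>.40)&(P[:,0]<.6)&(P[:,1]<-.08)&(P[:,1]>-.33)
    print(n,'plate',m.sum(),cv2.minAreaRect(P[m,:2].astype(np.float32)),np.median(P[m,2]))
    m=(P[:,2]>.178)&(P[:,2]<.23)&(P[:,0]>.40)&(P[:,0]<.57)&(P[:,1]<-.08)&(P[:,1]>-.31)
    for s in (P[:,1]<-.21,P[:,1]>=-.21):
        Q=P[m&s]; print(' handle',len(Q),Q.mean(0),Q.max(0),cv2.minAreaRect(Q[Q[:,2]>.19][:,:2].astype(np.float32)) )
    # bench level
    print(' bench',np.nanmedian(P[(abs(P[:,2])<.02)][:,2]))
    # block upper face
    m=(P[:,2]>.11)&(P[:,0]>.48)&(P[:,0]<.66)&(P[:,1]>.04)&(P[:,1]<.17)
    Q=P[m]
    for it in range(5):
        c=Q.mean(0);nv=np.linalg.svd(Q-c)[2][2]; nv*=np.sign(nv[2]); r=(Q-c)@nv; Q=Q[abs(r)<max(.003,.02/(it+1)**2)]
    print(' face',len(Q),c,nv,'lean',np.degrees(np.arccos(nv[2])),'yaw',np.degrees(np.arctan2(-nv[1],-nv[0])))
    # tray walls
    m=(abs(P[:,2]-.05)<.008)&(P[:,0]>.5)&(P[:,0]<.8)&(P[:,1]>-.05)&(P[:,1]<.22)
    print(' tray top',m.sum(),cv2.minAreaRect(P[m,:2].astype(np.float32)))
    a=[170,130,290,210] if 0 else None
p=np.load('/tmp/top.npz')['p']; q=np.load('/tmp/scene.npz')['p']
A=cv2.resize(p[190:270,310:450],None,fx=5,fy=5,interpolation=2)[:,:,::-1]
B=cv2.resize(q[165:235,110:250],None,fx=2.75,fy=2.75,interpolation=2)[:,:,::-1]
C=cv2.resize(p[150:230,190:270],None,fx=2.4,fy=2.4,interpolation=2)[:,:,::-1]
out=np.zeros((600,700,3),np.uint8); out[:400]=A; out[400:400+B.shape[0],:B.shape[1]]=B; out[400:400+C.shape[0],500:500+C.shape[1]]=C
cv2.imwrite('pics/crop1.png',np.clip(out*1.8,0,255).astype(np.uint8))
for k in ['rod_grip','slot_left','slot_right','bore_top','tray_in']:pass
# marks triangulated
print('slotR',triang([('scene',[213.2,144.2]),('top',[223.6,383.1])]),'slotL',triang([('scene',[190.9,178.9]),('top',[235.2,338.9])]),'rod',triang([('scene',[203.3,142.2]),('top',[224.6,386.5])]),'bore',triang([('scene',[180.2,276.1]),('top',[200.3,228.1])]))
for n,rc in (('scene',[180.2,276.1]),('top',[200.3,228.1])): print('bore z.1655',at_z(n,rc,.1655))
for n,rc in (('scene',[235.2,282.8]),('top',[172.1,240.5])): print('tray z.008',at_z(n,rc,.008))
for n,rc in (('scene',[213.2,144.2]),('top',[223.6,383.1]),('scene',[190.9,178.9]),('top',[235.2,338.9])): print('slot z.15',at_z(n,rc,.15))
for n,rc in (('scene',[203.3,142.2]),('top',[224.6,386.5])): print('rod z.1795',at_z(n,rc,.1795))
E
```

```text
scene plate 1472 ((0.48111528158187866, -0.21036475896835327), (0.08935016393661499, 0.19919925928115845), 14.620706558227539) 0.14971202686353782
 handle 99 [ 0.4976 -0.2635  0.1957] [ 0.5065 -0.2525  0.2049] ((0.49430593848228455, -0.264106422662735), (0.021603088825941086, 0.02260582707822323), 75.22517395019531)
 handle 96 [ 0.4681 -0.1586  0.1938] [ 0.4759 -0.1428  0.2035] ((0.4665880799293518, -0.15784041583538055), (0.015605405904352665, 0.03189529478549957), 25.30375099182129)
 bench -0.0003400530556973984
 face 136 [0.5945 0.1003 0.1492] [ 0.4207 -0.4758  0.7724] lean 39.42678963322495 yaw 131.48284539121477
 tray top 440 ((0.6240239143371582, 0.09639976918697357), (0.14123760163784027, 0.19853579998016357), 79.34017944335938)
top plate 2248 ((0.484559029340744, -0.21054571866989136), (0.08425536751747131, 0.20290912687778473), 14.869412422180176) 0.15051048980553447
 handle 102 [ 0.496  -0.2618  0.1989] [ 0.507  -0.2517  0.2053] ((0.4958392083644867, -0.26316675543785095), (0.01998860388994217, 0.022718491032719612), 9.133675575256348)
 handle 84 [ 0.4668 -0.1561  0.2002] [
[... 164 characters left out ...]
face 194 [0.5515 0.1043 0.155 ] [-0.0584 -0.1199  0.9911] lean 7.664296663074828 yaw 64.00732727548943
 tray top 409 ((0.6227725148200989, 0.09753277152776718), (0.14076565206050873, 0.2025153636932373), 79.02024841308594)
slotR [ 0.4993 -0.267   0.1372] slotL [ 0.4698 -0.157   0.1478] rod [ 0.4952 -0.2626  0.1761] bore [0.5515 0.111  0.1616]
bore z.1655 [0.5535 0.1055 0.1655]
bore z.1655 [0.5524 0.1146 0.1655]
tray z.008 [0.6428 0.0929 0.008 ]
tray z.008 [0.6496 0.0955 0.008 ]
slot z.15 [ 0.5088 -0.267   0.15  ]
slot z.15 [ 0.4989 -0.262   0.15  ]
slot z.15 [ 0.4703 -0.1602  0.15  ]
slot z.15 [ 0.4706 -0.1534  0.15  ]
rod z.1795 [ 0.4979 -0.2626  0.1795]
rod z.1795 [ 0.4951 -0.2612  0.1795]
```

View pics/crop1.png

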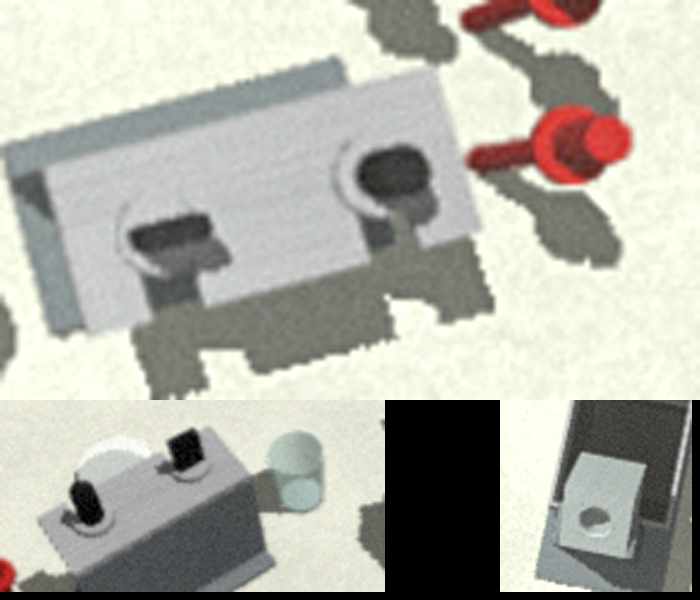

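The crop confirms it. In the top view the right slot holds the round black handle (crop 393, 172) and the left one holds the flat scraper (crop 172, 232). The red and yellow rods stand apart from the hanger. The slots open toward the robot, and the bore mouth is clear.

```bash
cat >> h.py <<'E'
def frame(z,yhint):
    z=np.array(z,float)/np.linalg.norm(z); y=np.array(yhint,float); y=y-z*(y@z); y/=np.linalg.norm(y)
    return np.c_[np.cross(y,z),y,z]
def plan(p1,R1,n,start=None):
    p0,R0=start if start else pose()[:2]
    r=Rn.from_matrix(R0.T@R1).as_rotvec()/n
    S=sum(Rn.from_rotvec(k*r).as_matrix() for k in range(n))
    d=np.linalg.solve(S,R0.T@(np.array(p1)-p0))
    print(n,'rows: mm',np.round(d*1000,2),'deg',np.round(np.degrees(r),3))
def tcp_for(g,R,off=.155): return np.array(g)-R[:,2]*off
HY=np.radians(14.8); HX=np.array([np.cos(HY),np.sin(HY),0])
BY=np.radians(-10.8); BX=np.array([np.cos(BY),np.sin(BY),0])
U=-np.sin(np.radians(35))*BX+np.array([0,0,np.cos(np.radians(35))])
E
python3 - <<'E'
from h import *
np.set_printoptions(precision=4,suppress=True)
p,R,s=pose(); print(s['time_s'],p,R,s['opening'])
for sg in (1,-1):
    Rg=frame([0,0,-1],sg*HX); plan(tcp_for([.4955,-.263,.30],Rg),Rg,28)
E
```

```text
1.0 [0.2625 0.5396 0.4047] [[-0.8992  0.4375 -0.    ]
 [ 0.4375  0.8992 -0.    ]
 [-0.     -0.     -1.    ]] 0.08578758562842977
28 rows: mm [-28.1  -12.58  -1.8 ] deg [-0.     0.     1.759]
28 rows: mm [ 13.36 -34.99  -1.8 ] deg [-0.    -0.    -4.669]
```

```bash
python3 -m jog '[[1,[-28.1,-12.6,-1.8],[0,0,1.76]],[1,[-28.1,-12.6,-1.8],[0,0,1.76]],[1,[-28.1,-12.6,-1.8],[0,0,1.76]],[1,[-28.1,-12.6,-1.8],[0,0,1.76]],[1,[-28.1,-12.6,-1.8],[0,0,1.76]],[1,[-28.1,-12.6,-1.8],[0,0,1.76]],[1,[-28.1,-12.6,-1.8],[0,0,1.76]],[1,[-28.1,-12.6,-1.8],[0,0,1.76]],[1,[-28.1,-12.6,-1.8],[0,0,1.76]],[1,[-28.1,-12.6,-1.8],[0,0,1.76]],[1,[-28.1,-12.6,-1.8],[0,0,1.76]],[1,[-28.1,-12.6,-1.8],[0,0,1.76]],[1,[-28.1,-12.6,-1.8],[0,0,1.76]],[1,[-28.1,-12.6,-1.8],[0,0,1.76]]]' && python3 -m jog '[[1,[-28.1,-12.6,-1.8],[0,0,1.76]],[1,[-28.1,-12.6,-1.8],[0,0,1.76]],[1,[-28.1,-12.6,-1.8],[0,0,1.76]],[1,[-28.1,-12.6,-1.8],[0,0,1.76]],[1,[-28.1,-12.6,-1.8],[0,0,1.76]],[1,[-28.1,-12.6,-1.8],[0,0,1.76]],[1,[-28.1,-12.6,-1.8],[0,0,1.76]],[1,[-28.1,-12.6,-1.8],[0,0,1.76]],[1,[-28.1,-12.6,-1.8],[0,0,1.76]],[1,[-28.1,-12.6,-1.8],[0,0,1.76]],[1,[-28.1,-12.6,-1.8],[0,0,1.76]],[1,[-28.1,-12.6,-1.8],[0,0,1.76]],[1,[-28.1,-12.6,-1.8],[0,0,1.76]],[1,[-28.1,-12.6,-1.8],[0,0,1.76]],[1,[0,0,0],[0,0,0]],[1,[0,0,0],[0,0,0]]]'
python3 - <<'E'
from h import *
np.set_printoptions(precision=4,suppress=True)
p,R,s=pose(); im,d=viewer.get_image('wrist'); c=cal('wrist'); np.savez('/tmp/wrist.npz',p=im,d=d)
cv2.imwrite('pics/wrist1.png',np.clip(im[:,:,::-1]*1.5,0,255).astype(np.uint8))
print(-c[2].T@c[3],c[2][2])
for z in (.150,.202): print(proj('wrist',[.4955,-.263,z],c))
for k in ['rod_grip','slot_left','slot_right','rod','scraper_grip']:
    for r in finder.mark_of('wrist',k)[:2]: print(k,np.round(r['location'],1),round(r['confidence'],2),at_z('wrist',r['location'],.1795 if 'grip' in k else .15,c))
Rg=frame([0,0,-1],HX); plan(tcp_for([.4955,-.263,.30],Rg),Rg,1)
# handle top points
K,dd,Rc,t=c; jj,ii=np.meshgrid(np.arange(512),np.arange(384))
q=cv2.undistortPoints(np.stack([jj,ii],-1).reshape(-1,1,2).astype(float),K,dd)[:,0]
P=(np.c_[q,np.ones(len(q))]*d.reshape(-1,1)-t)@Rc
m=(d.ravel()>0)&(P[:,2]>.192)&(P[:,2]<.21)&(np.hypot(P[:,0]-.4955,P[:,1]+.263)<.04); Q=P[m]
print(m.sum(),np.median(Q,0),cv2.minEnclosingCircle(Q[:,:2].astype(np.float32)))
E
```

```text
time_s: 2.4
eef_pos: [0.4667, 0.1622, 0.4301]
tcp_rot: [0.0, 0.428, 0.904, 0.0]
wrist_force: [0.3, 0.2, -0.4]
opening: 0.0855
time_s: 4.0
eef_pos: [0.4948, -0.2639, 0.4549]
tcp_rot: [-0.0, 0.611, 0.792, 0.0]
wrist_force: [-0.1, 0.6, 0.7]
opening: 0.0849
[ 0.4748 -0.1902  0.4246] [ 0.0744 -0.2835 -0.9561]
[[181.6411 258.4195]]
[[200.9641 258.7868]]
rod_grip [189.2 256.8] 0.93 [ 0.4936 -0.2614  0.1795]
rod_grip [292.3 242.8] 0.91 [ 0.5055 -0.3539  0.1795]
slot_right [ 34.4 256. ] 0.39 [ 0.4641 -0.1516  0.15  ]
rod [179.3 253.5] 0.94 [ 0.4908 -0.2621  0.15  ]
rod [292.6 317.9] 0.91 [ 0.5791 -0.3555  0.15  ]
scraper_grip [ 35.3 253.9] 0.86 [ 0.464  -0.1566  0.1795]
1 rows: mm [-0.49  0.21  0.18] deg [0.006 0.003 0.061]
877 [ 0.4926 -0.261   0.2019] ((0.4931051731109619, -0.2623927891254425), 0.011919284239411354)
```

```bash
python3 -m jog '[[1,[1.5,-0.6,20],[0,0,0]],[1,[0,0,25],[0,0,0]],[1,[0,0,25],[0,0,0]],[1,[0,0,25],[0,0,0]],[1,[0,0,15],[0,0,0]],[1,[0,0,9],[0,0,0]],[1,[0,0,0],[0,0,0]],[1,[0,0,0],[0,0,0]]]' 60; python3 -m jog '[[0,[0,0,0],[0,0,0]],[0,[0,0,0],[0,0,0]],[0,[0,0,0],[0,0,0]],[0,[0,0,0],[0,0,0]],[0,[0,0,0],[0,0,0]],[0,[0,0,0],[0,0,0]],[0,[0,0,0],[0,0,0]],[0,[0,0,0],[0,0,0]]]' 80
```

```text
time_s: 5.1
eef_pos: [0.4943, -0.2623, 0.3372]
tcp_rot: [0.001, 0.61, 0.792, 0.0]
wrist_force: [0.6, -0.2, 0.0]
opening: 0.0859
time_s: 5.9
eef_pos: [0.4941, -0.2623, 0.3366]
tcp_rot: [0.0, 0.61, 0.792, -0.0]
wrist_force: [-1.0, 0.2, 6.0]
opening: 0.0225
```

Gripped at 22.5 mm opening. Now I'll lift straight up, then move out to the front and higher, to clear the scraper.

```bash
python3 -m jog '[[0,[0,0,-3],[0,0,0]],[0,[0,0,-7],[0,0,0]],[0,[0,0,-15],[0,0,0]],[0,[0,0,-25],[0,0,0]],[0,[0,0,-25],[0,0,0]],[0,[0,0,-25],[0,0,0]],[0,[0,0,-25],[0,0,0]],[0,[0,0,-25],[0,0,0]],[0,[0,-15,-15],[0,0,0]],[0,[0,-25,-15],[0,0,0]],[0,[0,-25,-15],[0,0,0]],[0,[0,-15,-10],[0,0,0]],[0,[0,0,0],[0,0,0]],[0,[0,0,0],[0,0,0]]]' 80
python3 - <<'E'
from h import *
np.set_printoptions(precision=4,suppress=True)
p,R,s=pose(); L=.3166; print('tip',p+R[:,2]*L,s['wrist_force'],s['moment'])
B=np.array([.5525,.110,.1655])
Rb=frame(-U,BX); tgt=B+U*(.06+L); print(tgt,Rb)
n=22; plan(tgt,Rb,n)
r=Rn.from_matrix(R.T@Rb).as_rotvec()/n; S=sum(Rn.from_rotvec(k*r).as_matrix() for k in range(n)); d=np.linalg.solve(S,R.T@(tgt-p))
q=p.copy();Q=R.copy()
for k in range(n):
    q=q+Q@d; Q=Q@Rn.from_rotvec(r).as_matrix()
    if k%3==0 or k==n-1: print(k,q,q+Q[:,2]*L)
E
```

```text
time_s: 7.3
eef_pos: [0.4164, -0.2827, 0.5411]
tcp_rot: [0.0, 0.611, 0.792, 0.0]
wrist_force: [0.4, 0.0, -2.3]
opening: 0.0224
tip [ 0.4166 -0.2827  0.2245] [ 0.3772  0.0417 -2.32  ] [ 0.0001 -0.0503 -0.0172]
[0.3403 0.1505 0.474 ] [[ 0.1874  0.8046  0.5634]
 [ 0.9823 -0.1535 -0.1075]
 [-0.      0.5736 -0.8192]]
22 rows: mm [20.12 -3.29  1.76] deg [-1.562 -0.354  1.124]
0 [ 0.4081 -0.2641  0.5394] [ 0.4172 -0.2639  0.2229]
3 [ 0.3858 -0.2073  0.5329] [ 0.4213 -0.2075  0.2183]
6 [ 0.3674 -0.1493  0.5248] [ 0.4291 -0.1514  0.2143]
9 [ 0.3533 -0.0903  0.5156] [ 0.4405 -0.0959  0.2113]
12 [ 0.3434 -0.0305  0.5055] [ 0.4554 -0.0412  0.2096]
15 [0.3379 0.0297 0.495 ] [0.4735 0.0126 0.2094]
18 [0.3369 0.0901 0.4843] [0.4947 0.0652 0.211 ]
21 [0.3403 0.1505 0.474 ] [0.5187 0.1164 0.2146]
```

```bash
python3 -m jog '[[0,[20.1,-3.3,1.8],[-1.56,-0.35,1.12]],[0,[20.1,-3.3,1.8],[-1.56,-0.35,1.12]],[0,[20.1,-3.3,1.8],[-1.56,-0.35,1.12]],[0,[20.1,-3.3,1.8],[-1.56,-0.35,1.12]],[0,[20.1,-3.3,1.8],[-1.56,-0.35,1.12]],[0,[20.1,-3.3,1.8],[-1.56,-0.35,1.12]],[0,[20.1,-3.3,1.8],[-1.56,-0.35,1.12]],[0,[20.1,-3.3,1.8],[-1.56,-0.35,1.12]],[0,[20.1,-3.3,1.8],[-1.56,-0.35,1.12]],[0,[20.1,-3.3,1.8],[-1.56,-0.35,1.12]],[0,[20.1,-3.3,1.8],[-1.56,-0.35,1.12]]]' && python3 -m jog '[[0,[20.1,-3.3,1.8],[-1.56,-0.35,1.12]],[0,[20.1,-3.3,1.8],[-1.56,-0.35,1.12]],[0,[20.1,-3.3,1.8],[-1.56,-0.35,1.12]],[0,[20.1,-3.3,1.8],[-1.56,-0.35,1.12]],[0,[20.1,-3.3,1.8],[-1.56,-0.35,1.12]],[0,[20.1,-3.3,1.8],[-1.56,-0.35,1.12]],[0,[20.1,-3.3,1.8],[-1.56,-0.35,1.12]],[0,[20.1,-3.3,1.8],[-1.56,-0.35,1.12]],[0,[20.1,-3.3,1.8],[-1.56,-0.35,1.12]],[0,[20.1,-3.3,1.8],[-1.56,-0.35,1.12]],[0,[20.1,-3.3,1.8],[-1.56,-0.35,1.12]],[0,[0,0,0],[0,0,0]],[0,[0,0,0],[0,0,0]]]'
cat > chk.py <<'E'
from h import *
import sys
np.set_printoptions(precision=4,suppress=True)
p,R,s=pose(); L=.3166; B=np.array([.5525,.110,.1655]); T=p+R[:,2]*L
print('tip',T,'toolz',R[:,2],'-U',-U,'ang',np.degrees(np.arccos(-R[:,2]@U)),s['joint_pos'])
out=[]
for n in ('wrist','scene','top'):
    im,d=viewer.get_image(n); c=cal(n); np.savez(f'/tmp/{n}.npz',p=im,d=d); im=np.clip(im[:,:,::-1]*1.7,0,255).astype(np.uint8).copy()
    print(n,'proj tip',proj(n,T,c)[0],'bore',proj(n,B,c)[0])
    for k in ('rod_tip','bore_top','rod_grip','cart_center'):
        for r in finder.mark_of(n,k)[:2]: print('  ',k,np.round(r['location'],1),round(r['confidence'],2))
    a=proj(n,B,c)[0]; i=int(np.clip(a[0],75,309)); j=int(np.clip(a[1],75,437))
    out.append(im if n=='wrist' else cv2.resize(im[i-75:i+75,j-75:j+75],(288,288),interpolation=2))
W=np.zeros((576,800,3),np.uint8); W[:384,:512]=out[0]; W[:288,512:]=out[1]; W[288:,512:]=out[2]
cv2.imwrite(sys.argv[1],W)
E
python3 chk.py pics/pre.png
```

```text
time_s: 8.4
eef_pos: [0.3495, -0.0695, 0.5107]
tcp_rot: [0.117, 0.684, 0.713, 0.098]
wrist_force: [0.1, 1.2, -1.6]
opening: 0.0219
time_s: 9.7
eef_pos: [0.3439, 0.1517, 0.4732]
tcp_rot: [0.229, 0.734, 0.611, 0.189]
wrist_force: [0.8, 0.3, -2.1]
opening: 0.0224
tip [0.5202 0.1184 0.2123] toolz [ 0.5568 -0.1052 -0.824 ] -U [ 0.5634 -0.1075 -0.8192] ang 0.48957311044958834 [ 0.451  -0.8025  2.1612 -0.3581  1.2958  0.6453]
wrist proj tip [176.4405 256.8298] bore [164.9693 257.6726]
   rod_tip [178.  255.2] 0.75
   rod_tip [322.5 264.9] 0.66
   bore_top [164.2 252.8] 0.79
   bore_top [265.2 144.5] 0.6
   rod_grip [274.4 256.9] 0.59
   cart_center [150.8 252.5] 0.85
scene proj tip [159.8105 275.9657] bore [179.4816 277.409 ]
   rod_tip [278.7 125.5] 0.79
   rod_tip [274.2 160.3] 0.6
   bore_top [180.6 275. ] 0.96
   bore_top [105.4 267.3] 0.68
   rod_grip [250.9 110.2] 0.97
   rod_grip [101.6 266. ] 0.73
   cart_center [201.8 279.4] 0.42
   cart_center [111.7 271.6] 0.37
top proj tip [212.1432 224.317 ] bore [200.2651 230.0042]
   rod_tip [212.6 228.9] 0.86
   rod_tip [222.6 403.2] 0.77
   bore_top [203.  231.1] 0.85
   bore_top [236.4 340.2] 0.67
   rod_grip [254.3 208.7] 0.81
   rod_grip [188.4 427.4] 0.76
```

View pics/pre.png

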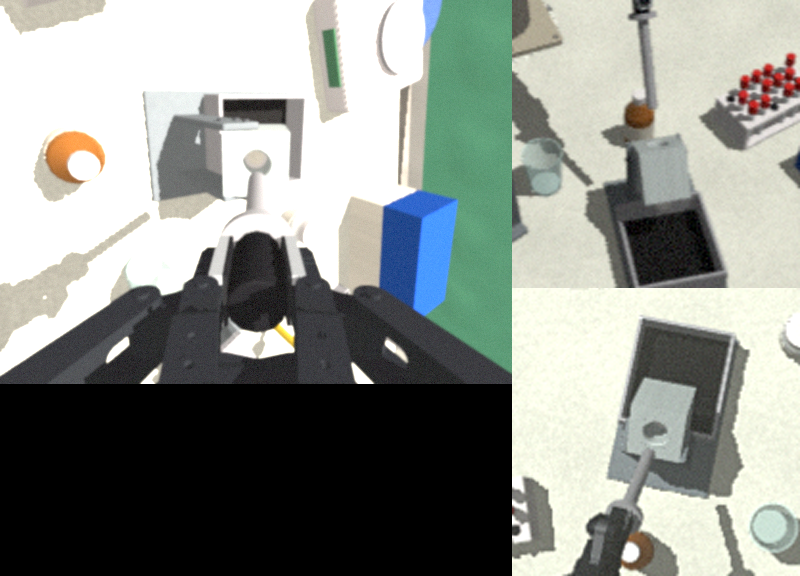

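The view shows the shank tip in wrist (258,178) just above the bore mouth (257,160). The rod lines up roughly with the bore and nothing is in the way. The bore estimates differ by a few mm between cameras, so I'll fit the block face and shank from the depth images.

```bash
cat > fit.py <<'E'
from h import *
from scipy.optimize import least_squares
np.set_printoptions(precision=4,suppress=True)
p,R,s=pose(); B=np.array([.5525,.110,.1655])
e2=np.cross([0,0,1],BX); e1=np.cross(e2,U)
jj,ii=np.meshgrid(np.arange(512),np.arange(384)); uv=np.stack([jj,ii],-1).reshape(-1,1,2).astype(float)
for n in ('wrist','scene','top'):
    d=np.load(f'/tmp/{n}.npz')['d']; K,dd,Rc,t=cal(n); q=cv2.undistortPoints(uv,K,dd)[:,0]
    P=((np.c_[q,np.ones(len(q))]*d.reshape(-1,1)-t)@Rc)[d.ravel()>0]
    D=P-B; w=np.c_[D@e1,D@e2,D@U]
    m=(abs(w[:,0])<.055)&(abs(w[:,1])<.055)&(abs(w[:,2])<.008); Q=w[m]
    if len(Q)>30:
        print(n,len(Q),'face off',np.median(Q[:,2]),'e1',np.percentile(Q[:,0],[1,99]),'e2',np.percentile(Q[:,1],[1,99]),cv2.minAreaRect(Q[:,:2].astype(np.float32)))
        A=np.c_[Q[:,:2],np.ones(len(Q))]; sl=np.linalg.lstsq(A,Q[:,2],rcond=None)[0]; print('  slope deg',np.degrees(sl[:2]),sl[2])
    T=(P-p)@R; m=(T[:,2]>.215)&(T[:,2]<.31)&(np.hypot(T[:,0],T[:,1])<.03); G=T[m]
    if len(G)>30:
        v=Rc@p+t
        f=lambda a: np.hypot(G[:,0]-a[0]-a[2]*(G[:,2]-.3166),G[:,1]-a[1]-a[3]*(G[:,2]-.3166))-.008
        r=least_squares(f,[0,0,0,0],loss='soft_l1',f_scale=.002); print('  rod tip offset xy in tool',r.x[:2],'slope deg',np.degrees(r.x[2:]),len(G),'zmax',np.percentile(G[:,2],99))
E
python3 fit.py
```

```text
wrist 3730 face off 0.0029646579739066817 e1 [-0.0399  0.033 ] e2 [-0.0389  0.0436] ((-0.004775986075401306, 0.0019916370511054993), (0.07766416668891907, 0.08555237948894501), 0.43295666575431824)
  slope deg [ 1.0086 -0.683 ] 0.0025974195814246408
  rod tip offset xy in tool [-0.0017 -0.0014] slope deg [ 0.1233 -0.1657] 703 zmax 0.30894228557876807
scene 277 face off 0.0014936074990458614 e1 [-0.0376  0.0346] e2 [-0.0418  0.0381] ((-0.0017680525779724121, -0.0013381913304328918), (0.083775594830513, 0.07386945933103561), 89.54661560058594)
  slope deg [-2.0261  1.2193] 3.6586079401511114e-05
  rod tip offset xy in tool [-0.0037 -0.0022] slope deg [ 0.4246 -0.6668] 196 zmax 0.3094410320917903
top 721 face off 0.000713654934666548 e1 [-0.0352  0.0357] e2 [-0.0396  0.0413] ((-0.0009707994759082794, 0.0014875270426273346), (0.07487942278385162, 0.08582860231399536), 0.9117944240570068)
  slope deg [-0.1967  0.1169] 0.00039258990134898286
  rod tip offset xy in tool [-0.0028  0.0018] slope deg [-0.0391  0.1587] 177 zmax 0.3083643544490966
```

Bore axis and rod agree to within about 2 mm, against ±7 mm clearance. The rod sits about 2.5 mm toward tool -x.

```bash
cat > go.py <<'E'
from h import *
import sys
np.set_printoptions(precision=4,suppress=True)
p,R,s=pose(); Rb=frame(-U,BX); off=np.array([-.0025,0,.3166])
B=np.array([.5525,.110,.1655])+Rb@[.0005,-.0015,0]
tip=p+R@off; w=(tip-B)@Rb; print('tip rel bore: x,y',w[:2],'depth in bore',w[2],'ang',np.degrees(np.arccos(-R[:,2]@U)),'F tool',R.T@s['wrist_force'],'open',s['opening'],s['time_s'])
if len(sys.argv)>1: plan(B+Rb[:,2]*float(sys.argv[1])-Rb@off,Rb,int(sys.argv[2]))
E
python3 go.py -.012 3
```

```text
tip rel bore: x,y [-0.0015  0.0031] depth in bore -0.05825520632071374 ang 0.31341943562964736 F tool [ 0.026  -1.5137  1.2543] open 0.022317784680167645 10.45
3 rows: mm [ 0.58 -1.54 15.42] deg [-0.103 -0.015  0.038]
```

```bash
python3 -m jog '[[0,[0.6,-1.5,15.4],[-0.1,0,0]],[0,[0.6,-1.5,15.4],[-0.1,0,0]],[0,[0.6,-1.5,15.4],[-0.1,0,0]],[0,[0,0,0],[0,0,0]]]'; python3 go.py .03 6; python3 chk.py pics/pre2.png | grep -v '  ' ; python3 fit.py | grep -v slope\ deg\ \\[
```

```text
time_s: 10.85
eef_pos: [0.3667, 0.1483, 0.4314]
tcp_rot: [0.231, 0.734, 0.609, 0.19]
wrist_force: [-0.4, -0.1, -0.8]
opening: 0.0223
tip rel bore: x,y [-0.0006 -0.0025] depth in bore -0.010029559759578047 ang 0.2251743246632938 F tool [-0.1536 -0.7694  0.4542] open 0.02225384417761598 10.85
6 rows: mm [0.03 0.23 6.67] deg [-0.035  0.012  0.029]
wrist proj tip [177.1609 256.4826] bore [176.9374 260.7685]
scene proj tip [175.6549 277.5615] bore [179.4816 277.409 ]
top proj tip [203.4843 228.0396] bore [200.2651 230.0042]
wrist 4909 face off 0.004241281501022662 e1 [-0.0403  0.0334] e2 [-0.0364  0.0454] ((-0.004796754568815231, 0.0033791735768318176), (0.0854736715555191, 0.07791124284267426), 89.90663146972656)
scene 276 face off 0.0015365931801273774 e1 [-0.0376  0.0342] e2 [-0.042  0.039] ((-0.0016479454934597015, 0.0008356720209121704), (0.07603226602077484, 0.08528867363929749), 2.3779683113098145)
top 682 face off 0.0007809648676870843 e1 [-0.0351  0.0356] e2 [-0.0405  0.0411] ((-0.00026591867208480835, 0.0003503933548927307), (0.08505996316671371, 0.0733053907752037), 89.1400375366211)
```

View pics/pre2.png

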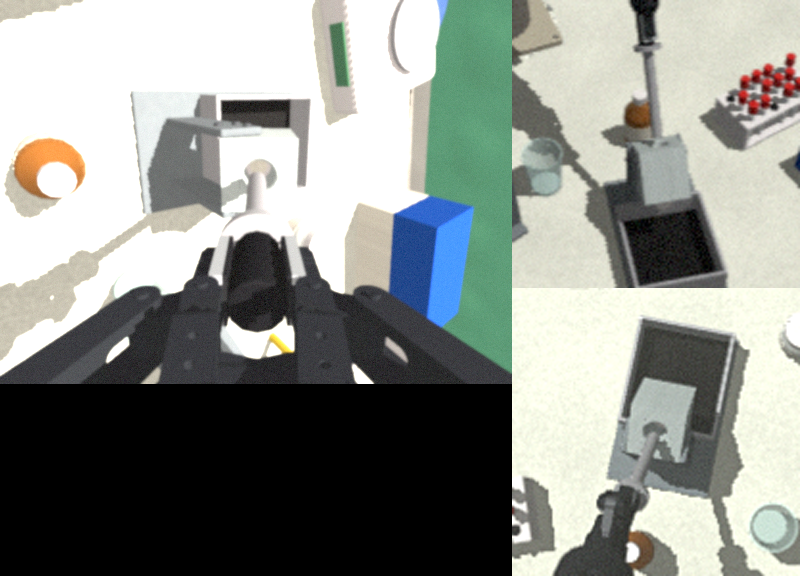

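The tip is at the mouth: wrist tip (258,172), hole centre about (261,172). I'll shift +2 mm in tool y and go in.

```bash
python3 -m jog '[[0,[0.3,2,4],[-0.1,0,0]],[0,[0,0,8],[0,0,0]],[0,[0,0,8],[0,0,0]],[0,[0,0,0],[0,0,0]]]' 110; python3 go.py; python3 -m jog '[[0,[0,0,7],[0,0,0]],[0,[0,0,7],[0,0,0]],[0,[0,0,7],[0,0,0]],[0,[0,0,0],[0,0,0]]]'; python3 go.py
```

```text
time_s: 12.0
eef_pos: [0.3799, 0.1461, 0.4167]
tcp_rot: [0.232, 0.734, 0.609, 0.191]
wrist_force: [0.1, -0.5, -1.5]
opening: 0.0217
tip rel bore: x,y [-0.0002  0.0009] depth in bore 0.009730178502919547 ang 0.07815408512789176 F tool [-0.4218 -0.7233  1.3465] open 0.021675998657360016 12.0
time_s: 12.4
eef_pos: [0.3917, 0.1439, 0.4001]
tcp_rot: [0.232, 0.734, 0.609, 0.191]
wrist_force: [0.4, 0.5, -2.3]
opening: 0.0217
tip rel bore: x,y [0.0001 0.0014] depth in bore 0.030235765843275062 ang 0.02680587490905142 F tool [ 0.6116 -1.042   2.0737] open 0.021700647168309575 12.4
```

```bash
python3 -m jog '[[0,[0,0,6],[0,0,0]],[0,[0,0,5],[0,0,0]],[0,[0,0,4],[0,0,0]],[0,[0,0,0],[0,0,0]]]'; python3 go.py;  python3 -m jog '[[0,[0,0,4],[0,0,0]],[0,[0,0,4],[0,0,0]],[0,[0,0,4],[0,0,0]],[0,[0,0,4],[0,0,0]],[0,[0,0,0],[0,0,0]]]'; python3 go.py
```

```text
time_s: 12.8
eef_pos: [0.4003, 0.1425, 0.3892]
tcp_rot: [0.232, 0.734, 0.609, 0.192]
wrist_force: [-0.4, -0.2, -1.2]
opening: 0.0215
tip rel bore: x,y [0.0007 0.0029] depth in bore 0.04414728373200242 ang 0.11233122360470478 F tool [-0.2959 -0.941   0.7746] open 0.021520176626622048 12.8
time_s: 13.3
eef_pos: [0.4091, 0.1406, 0.375]
tcp_rot: [0.232, 0.734, 0.609, 0.191]
wrist_force: [0.5, 0.4, -2.8]
opening: 0.0216
tip rel bore: x,y [0.0002 0.0016] depth in bore 0.06091767521610121 ang 0.011528235196794927 F tool [ 0.4825 -1.2515  2.4888] open 0.021622894900298964 13.3
```

```bash
python3 -m jog '[[0,[0,0,4],[0,0,0]]]'; python3 -m jog '[[0,[0,0,4],[0,0,0]],[0,[0,0,4],[0,0,0]]]';python3 -m jog '[[0,[0,0,4],[0,0,0]],[0,[0,0,0],[0,0,0]],[0,[0,0,0],[0,0,0]]]'; python3 go.py; python3 chk.py pics/in1.png
```

```text
time_s: 13.4
eef_pos: [0.4114, 0.1404, 0.3727]
tcp_rot: [0.232, 0.734, 0.609, 0.192]
wrist_force: [-3.2, 0.4, 1.0]
opening: 0.0218
time_s: 13.6
eef_pos: [0.416, 0.1395, 0.3658]
tcp_rot: [0.232, 0.734, 0.609, 0.192]
wrist_force: [-0.7, 0.2, -1.4]
opening: 0.0221
time_s: 13.9
eef_pos: [0.4182, 0.1391, 0.3628]
tcp_rot: [0.232, 0.734, 0.609, 0.192]
wrist_force: [0.7, -0.9, -1.0]
opening: 0.0222
tip rel bore: x,y [0.0005 0.0025] depth in bore 0.07618369075919947 ang 0.0725019040913161 F tool [-0.7156  0.1433  1.3535] open 0.022207391687423243 13.9
tip [0.5969 0.1051 0.1037] toolz [ 0.5644 -0.1072 -0.8185] -U [ 0.5634 -0.1075 -0.8192] ang 0.0725019040913161 [ 0.3279 -0.5766  2.2319 -0.3511  0.9678  0.6376]
wrist proj tip [177.2716 257.4123] bore [210.5715 256.2648]
   rod_tip [181.1 256.6] 0.6
   rod_tip [244.4 253.2] 0.55
   bore_top [207.4 250. ] 0.91
   rod_grip [275.1 258.3] 0.62
   cart_center [141.7 243.1] 0.6
scene proj tip [204.2873 281.4477] bore [179.4816 277.409 ]
   rod_tip [277.7 124.7] 0.69
   rod_tip [274.5 162.7] 0.65
   bore_top [178.8 273.6] 0.78
   rod_grip [249.4 110.3] 0.91
   rod_grip [224.4 105.7] 0.75
   cart_center [152.5 275.6] 0.61
top proj tip [185.6916 234.2522] bore [200.2651 230.0042]
   rod_tip [195.3 404.5] 0.9
   rod_tip [220.4 403.8] 0.89
   bore_top [198.5 228.7] 0.8
   bore_top [150.3 305.3] 0.47
   rod_grip [185.9 426.9] 0.91
   rod_grip [170.  388.3] 0.79
   cart_center [159.9 229.7] 0.76
   cart_center [190.6 125.2] 0.66
```

View pics/in1.png

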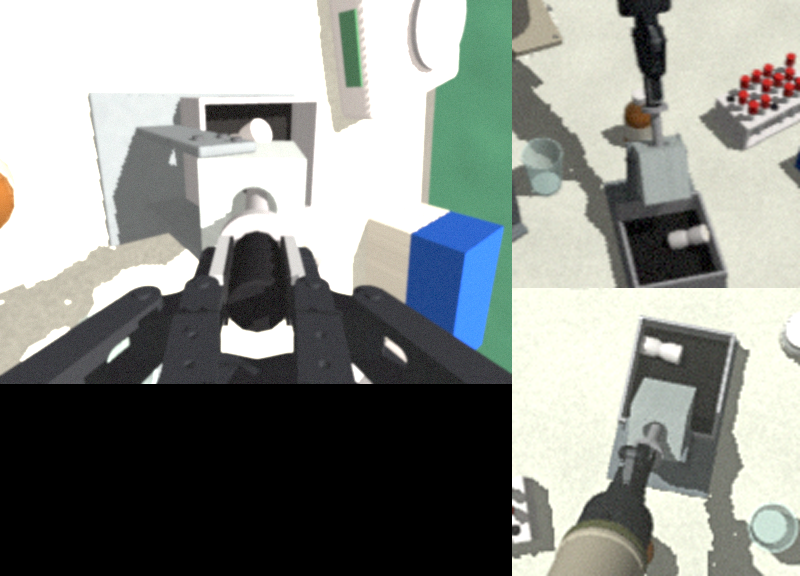

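The cartridge is lying in the tray (top crop 660,350; scene crop 688,237). Now I'll withdraw along the bore, in reverse order of the approach.

```bash
python3 -m jog '[[0,[0,0,-6],[0,0,0]],[0,[0,0,-12],[0,0,0]],[0,[0,0,-15],[0,0,0]],[0,[0,0,-15],[0,0,0]],[0,[0,0,-15],[0,0,0]],[0,[0,0,-15],[0,0,0]],[0,[0,0,-15],[0,0,0]],[0,[0,0,-15],[0,0,0]],[0,[0,0,-15],[0,0,0]],[0,[0,0,-13],[0,0,0]],[0,[0,0,0],[0,0,0]]]'
python3 - <<'E'
from h import *
np.set_printoptions(precision=4,suppress=True)
p,R,s=pose(); L=.3166; print('tip',p+R[:,2]*L,s['wrist_force'])
Rg=frame([0,0,-1],HX); tgt=np.array([.4164,-.2827,.545])
n=22; plan(tgt,Rg,n)
r=Rn.from_matrix(R.T@Rg).as_rotvec()/n; S=sum(Rn.from_rotvec(k*r).as_matrix() for k in range(n)); d=np.linalg.solve(S,R.T@(tgt-p))
q=p.copy();Q=R.copy()
for k in range(n):
    q=q+Q@d; Q=Q@Rn.from_rotvec(r).as_matrix()
    if k%3==0 or k==n-1: print(k,q,q+Q[:,2]*L)
E
```

```text
time_s: 15.75
eef_pos: [0.3406, 0.154, 0.4774]
tcp_rot: [0.233, 0.734, 0.608, 0.195]
wrist_force: [-0.9, -0.1, -1.5]
opening: 0.0216
tip [0.5206 0.1209 0.219 ] [-0.9232 -0.0864 -1.4791]
22 rows: mm [-20.22   3.69  -1.59] deg [ 1.58  0.35 -1.12]
0 [0.3389 0.1337 0.4807] [0.5121 0.1037 0.2174]
3 [0.3368 0.0728 0.4912] [0.4887 0.0515 0.2142]
6 [0.3393 0.0119 0.5019] [ 0.4682 -0.0021  0.2131]
9 [ 0.3461 -0.0486  0.5124] [ 0.4508 -0.0568  0.2137]
12 [ 0.3574 -0.1086  0.5223] [ 0.4368 -0.1125  0.2158]
15 [ 0.373  -0.1678  0.5313] [ 0.4263 -0.1688  0.2192]
18 [ 0.3927 -0.2259  0.539 ] [ 0.4195 -0.2256  0.2235]
21 [ 0.4164 -0.2827  0.545 ] [ 0.4164 -0.2827  0.2284]
```

```bash
python3 -m jog '[[0,[-20.2,3.7,-1.6],[1.58,0.35,-1.12]],[0,[-20.2,3.7,-1.6],[1.58,0.35,-1.12]],[0,[-20.2,3.7,-1.6],[1.58,0.35,-1.12]],[0,[-20.2,3.7,-1.6],[1.58,0.35,-1.12]],[0,[-20.2,3.7,-1.6],[1.58,0.35,-1.12]],[0,[-20.2,3.7,-1.6],[1.58,0.35,-1.12]],[0,[-20.2,3.7,-1.6],[1.58,0.35,-1.12]],[0,[-20.2,3.7,-1.6],[1.58,0.35,-1.12]],[0,[-20.2,3.7,-1.6],[1.58,0.35,-1.12]],[0,[-20.2,3.7,-1.6],[1.58,0.35,-1.12]],[0,[-20.2,3.7,-1.6],[1.58,0.35,-1.12]]]' && python3 -m jog '[[0,[-20.2,3.7,-1.6],[1.58,0.35,-1.12]],[0,[-20.2,3.7,-1.6],[1.58,0.35,-1.12]],[0,[-20.2,3.7,-1.6],[1.58,0.35,-1.12]],[0,[-20.2,3.7,-1.6],[1.58,0.35,-1.12]],[0,[-20.2,3.7,-1.6],[1.58,0.35,-1.12]],[0,[-20.2,3.7,-1.6],[1.58,0.35,-1.12]],[0,[-20.2,3.7,-1.6],[1.58,0.35,-1.12]],[0,[-20.2,3.7,-1.6],[1.58,0.35,-1.12]],[0,[-20.2,3.7,-1.6],[1.58,0.35,-1.12]],[0,[-20.2,3.7,-1.6],[1.58,0.35,-1.12]],[0,[-20.2,3.7,-1.6],[1.58,0.35,-1.12]],[0,[0,0,0],[0,0,0]],[0,[0,0,0],[0,0,0]]]'
sed -i 's/B=np.array(\[.5525,.110,.1655\])/B=np.array([.494,-.2625,.15])/' chk.py
python3 chk.py pics/hang0.png | grep -v '   '
cat > rodfit.py <<'E'
from h import *
from scipy.optimize import least_squares
np.set_printoptions(precision=4,suppress=True)
p,R,s=pose(); print(p,R[:,2],s['opening'],s['time_s'])
jj,ii=np.meshgrid(np.arange(512),np.arange(384)); uv=np.stack([jj,ii],-1).reshape(-1,1,2).astype(float)
for n in ('wrist','scene','top'):
    d=np.load(f'/tmp/{n}.npz')['d']; K,dd,Rc,t=cal(n); q=cv2.undistortPoints(uv,K,dd)[:,0]
    P=((np.c_[q,np.ones(len(q))]*d.reshape(-1,1)-t)@Rc)[d.ravel()>0]; T=(P-p)@R
    m=(T[:,2]>.2)&(T[:,2]<.32)&(np.hypot(T[:,0],T[:,1])<.03); G=T[m]
    if len(G)>30:
        f=lambda a: np.hypot(G[:,0]-a[0]-a[2]*(G[:,2]-.25),G[:,1]-a[1]-a[3]*(G[:,2]-.25))-.008
        r=least_squares(f,[0,0,0,0],loss='soft_l1',f_scale=.001); print(n,'axis xy@.25',r.x[:2],'slope deg',np.degrees(r.x[2:]),len(G),'zmax',np.percentile(G[:,2],99))
    C=T[(np.hypot(T[:,0],T[:,1])<.025)&(np.hypot(T[:,0],T[:,1])>.013)&(T[:,2]>.165)&(T[:,2]<.2)]
    if len(C)>10: print('  collar z median/min',np.median(C[:,2]),np.percentile(C[:,2],[5,95]))
E
python3 rodfit.py
python3 - <<'E'
from h import *
Rg=frame([0,0,-1],HX); plan([.4941,-.2623,.497],Rg,4)
E
```

```text
time_s: 16.85
eef_pos: [0.3527, -0.0688, 0.5141]
tcp_rot: [0.117, 0.685, 0.713, 0.095]
wrist_force: [0.5, 0.4, -2.0]
opening: 0.0217
time_s: 18.15
eef_pos: [0.4199, -0.2817, 0.5429]
tcp_rot: [-0.002, 0.611, 0.792, -0.003]
wrist_force: [-0.1, 0.5, -1.5]
opening: 0.0216
wrist proj tip [178.3822 257.6196] bore [161.0081 328.3373]
scene proj tip [173.0353 124.1084] bore [208.5679 144.7265]
top proj tip [258.5003 403.1175] bore [225.6198 383.3766]
[ 0.4198 -0.2815  0.5435] [-0.0068 -0.0028 -1.    ] 0.022024422061827052 18.9
wrist axis xy@.25 [-0.0012 -0.0012] slope deg [ 0.1997 -0.1478] 721 zmax 0.31313681461720244
  collar z median/min 0.17968931698863255 [0.1662 0.185 ]
scene axis xy@.25 [-0.0007 -0.0007] slope deg [ 0.1927 -0.3595] 229 zmax 0.31414918465724745
  collar z median/min 0.18050670383458894 [0.1672 0.1864]
top axis xy@.25 [-0.0029  0.0011] slope deg [ 0.4767 -0.1866] 115 zmax 0.31456159741497075
  collar z median/min 0.179200888165362 [0.1675 0.1839]
4 rows: mm [-0.08 19.24 11.53] deg [-0.104  0.014 -0.024]
```

View pics/hang0.png

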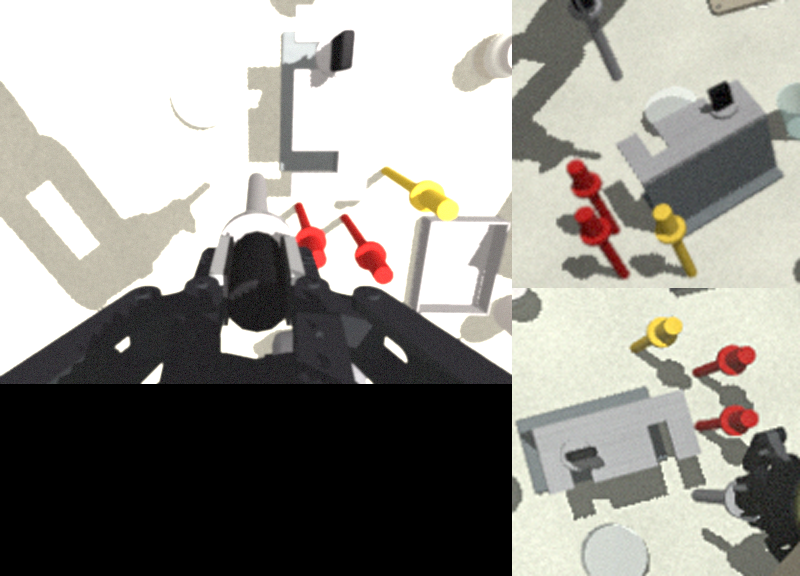

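The right slot is free, the rod is upright in the grip and the scraper is untouched. I'll go over the slot at tip height 0.18, then correct and lower.

```bash
python3 -m jog '[[0,[0,19.2,11.5],[-0.1,0,0]],[0,[0,19.2,11.5],[-0.1,0,0]],[0,[0,19.2,11.5],[-0.1,0,0]],[0,[0,19.2,11.5],[-0.1,0,0]],[0,[0,0,0],[0,0,0]],[0,[0,0,0],[0,0,0]]]'
python3 - <<'E'
from h import *
p,R,s=pose(); print(p,R[:,2])
Rg=frame([0,0,-1],HX); plan([.4941,-.2623,.492],Rg,1)
E
```

```text
time_s: 19.5
eef_pos: [0.4939, -0.262, 0.4967]
tcp_rot: [-0.0, 0.611, 0.792, -0.001]
wrist_force: [-0.8, 0.3, -2.2]
opening: 0.0215
[ 0.49394643 -0.26200054  0.49665381] [-1.32955440e-03 -4.85599032e-04 -9.99998998e-01]
1 rows: mm [-0.33  0.08  4.65] deg [-0.081  0.007 -0.053]
```

```bash
python3 -m jog '[[0,[-0.3,0,5],[-0.08,0,0]],[0,[0,0,10],[0,0,0]],[0,[0,0,10],[0,0,0]],[0,[0,0,10],[0,0,0]],[0,[0,0,0],[0,0,0]]]'; python3 -m jog '[[0,[0,0,15],[0,0,0]],[0,[0,0,20],[0,0,0]],[0,[0,0,20],[0,0,0]],[0,[0,0,20],[0,0,0]],[0,[0,0,20],[0,0,0]],[0,[0,0,15],[0,0,0]],[0,[0,0,5],[0,0,0]],[0,[0,0,0],[0,0,0]]]'; python3 -m jog '[[0,[0,0,3],[0,0,0]],[0,[0,0,3],[0,0,0]],[0,[0,0,0],[0,0,0]]]'
```

```text
time_s: 20.0
eef_pos: [0.4935, -0.2623, 0.4595]
tcp_rot: [-0.001, 0.611, 0.792, -0.0]
wrist_force: [-0.3, 0.7, -2.8]
opening: 0.0215
time_s: 20.8
eef_pos: [0.494, -0.2624, 0.3463]
tcp_rot: [0.0, 0.611, 0.792, 0.0]
wrist_force: [-0.1, -0.1, -2.3]
opening: 0.0217
time_s: 21.1
eef_pos: [0.4943, -0.2626, 0.3414]
tcp_rot: [0.001, 0.611, 0.792, 0.0]
wrist_force: [-0.0, 0.3, -1.2]
opening: 0.0218
```

```bash
python3 -m jog '[[0,[0,0,2],[0,0,0]],[0,[0,0,1.5],[0,0,0]],[0,[0,0,0],[0,0,0]]]';  python3 -m jog '[[0,[0,0,1],[0,0,0]],[0,[0,0,1],[0,0,0]],[0,[0,0,0],[0,0,0]]]'
```

```text
time_s: 21.4
eef_pos: [0.4941, -0.2625, 0.3374]
tcp_rot: [0.001, 0.611, 0.792, 0.0]
wrist_force: [-0.0, -0.5, -0.6]
opening: 0.0219
time_s: 21.7
eef_pos: [0.4942, -0.2625, 0.3367]
tcp_rot: [0.001, 0.611, 0.792, 0.0]
wrist_force: [-3.6, 2.1, 5.8]
opening: 0.0219
```

Contact: 5.8 N upward, at the original height, so the collar is on the plate. I'll release gradually, check, then rise.

```bash
python3 -m jog '[[0.35,[0,0,0],[0,0,0]],[0.5,[0,0,0],[0,0,0]],[0.7,[0,0,0],[0,0,0]],[0.9,[0,0,0],[0,0,0]],[1,[0,0,0],[0,0,0]],[1,[0,0,0],[0,0,0]],[1,[0,0,0],[0,0,0]]]' 30; python3 -m jog '[[1,[0,0,-5],[0,0,0]],[1,[0,0,-15],[0,0,0]],[1,[0,0,-25],[0,0,0]],[1,[0,0,-25],[0,0,0]],[1,[0,0,-25],[0,0,0]],[1,[0,0,-25],[0,0,0]],[1,[0,0,-25],[0,0,0]],[1,[-25,-25,-15],[0,0,0]],[1,[-25,-25,0],[0,0,0]],[1,[25,-25,0],[0,0,0]],[1,[25,-25,0],[0,0,0]],[1,[0,-20,0],[0,0,0]],[1,[0,0,0],[0,0,0]],[1,[0,0,0],[0,0,0]],[1,[0,0,0],[0,0,0]]]'; python3 chk.py pics/end.png
python3 - <<'E'
from h import *
np.set_printoptions(precision=4,suppress=True)
jj,ii=np.meshgrid(np.arange(512),np.arange(384)); uv=np.stack([jj,ii],-1).reshape(-1,1,2).astype(float)
for n in ('scene','top','wrist'):
    d=np.load(f'/tmp/{n}.npz')['d']; K,dd,Rc,t=cal(n); q=cv2.undistortPoints(uv,K,dd)[:,0]
    P=((np.c_[q,np.ones(len(q))]*d.reshape(-1,1)-t)@Rc)[d.ravel()>0]
    for c in ([.4945,-.2625],[.467,-.1578]):
        Q=P[(P[:,2]>.192)&(P[:,2]<.22)&(np.hypot(*(P[:,:2]-c).T)<.035)]
        if len(Q)>5: print(n,len(Q),Q.mean(0),np.percentile(Q[:,2],95),cv2.minAreaRect(Q[:,:2].astype(np.float32)))
E
```

```text
time_s: 22.4
eef_pos: [0.4942, -0.2625, 0.3356]
tcp_rot: [0.001, 0.611, 0.792, 0.0]
wrist_force: [0.6, 0.3, 0.1]
opening: 0.0854
time_s: 23.9
eef_pos: [0.3784, -0.2929, 0.4962]
tcp_rot: [0.001, 0.611, 0.792, 0.0]
wrist_force: [-0.8, -0.7, -0.1]
opening: 0.0852
tip [ 0.3791 -0.2933  0.1796] toolz [ 0.0023 -0.0012 -1.    ] -U [ 0.5634 -0.1075 -0.8192] ang 34.857846497982905 [-0.7662 -0.2226  1.6655  0.0007  1.6962 -1.0228]
wrist proj tip [178.3796 257.7432] bore [169.8829 378.7731]
   rod_tip [227.3 372.9] 0.96
   rod_tip [177.9 422.1] 0.88
   rod_grip [287.4 428.8] 0.94
   rod_grip [178.4 391.6] 0.77
scene proj tip [175.4933 122.7614] bore [208.5679 144.7265]
   rod_tip [276.6 122. ] 0.78
   rod_tip [274.3 161.5] 0.77
   bore_top [181.3 275.8] 0.77
   rod_grip [222.7 104.2] 0.92
   rod_grip [251.7 149.1] 0.82
   cart_center [243.6 298.8] 0.48
top proj tip [274.3175 401.1904] bore [225.6198 383.3766]
   rod_tip [181.  373.3] 0.66
   rod_tip [196.6 404.9] 0.55
   bore_top [199.6 230.6] 0.95
   rod_grip [227.6 386.5] 0.79
   rod_grip [216.2 427.9] 0.62
   cart_center [152.  230.3] 0.66
s
[... 279 characters left out ...]
67, 0.031050052493810654), 19.860937118530273)
top 92 [ 0.497  -0.2638  0.2018] 0.2050867538268682 ((0.4967534840106964, -0.26443052291870117), (0.02078847587108612, 0.024079469963908195), 0.34920284152030945)
top 77 [ 0.4669 -0.1569  0.2015] 0.2047062982969702 ((0.4670594036579132, -0.15759004652500153), (0.011948042549192905, 0.03277936577796936), 14.1124267578125)
wrist 718 [ 0.4911 -0.2633  0.2003] 0.20218540303629776 ((0.49269312620162964, -0.2639228105545044), (0.022726843133568764, 0.023856861516833305), 23.77446746826172)
wrist 959 [ 0.4622 -0.158   0.2001] 0.20266796241751397 ((0.4634544849395752, -0.1578131765127182), (0.012502219527959824, 0.03173269331455231), 16.549144744873047)
```

View pics/end.png

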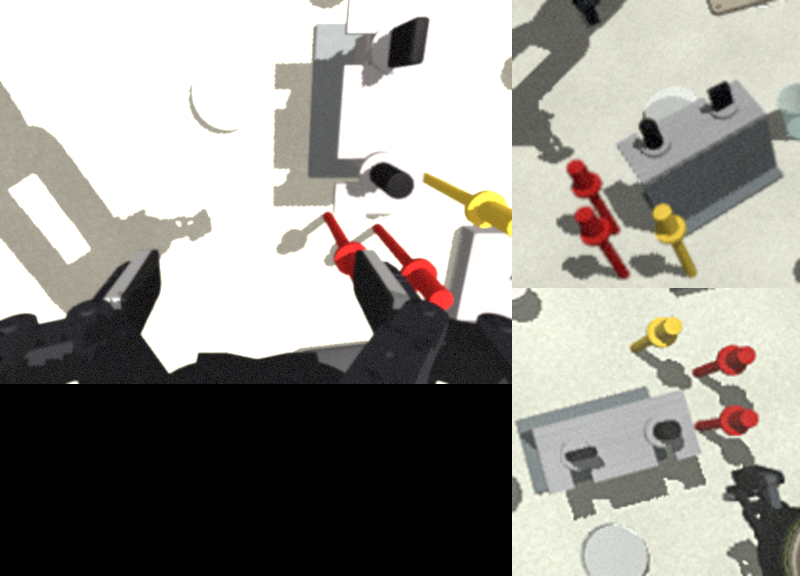

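The rod hangs upright in the right slot again (top crop 667,432; top of handle at 0.203 m, as at the start). The scraper hasn't moved and the gripper is clear, so I'm handing in.

```bash
python3 -c "
from h import *
print(job.close_job())"
```

```text
the job is handed in; nothing more can be done
None
```

The job is done and handed in, finished at about 24 s of the 58 s allowed. I took the black rod from the right-hand slot and pushed its tip about 76 mm down the bore. The cartridge dropped into the catch tray, and I hung the rod back in the same slot.

**Last checks:**
- **Rod:** the handle stands upright within about 2 mm of where it started. Its top is at about 0.203 m, as before, with the collar on the plate.
- **Scraper:** it is within 2 mm of its starting place in the top and scene cameras. The wrist camera puts both tools 2–5 mm farther toward the robot, in line with its earlier offset.
- **Cartridge:** I saw it lying in the tray right after the push, and the networks still placed it there at the end, though with modest confidence (0.48 and 0.66).
- **Bystanders:** I saw no change to those in the pictures after the push and at the end, but I did not measure them one by one.
- **Gripper:** it is open and well away from everything.

**What disagreed:**
- The cameras differed by 2–5 mm on where the bore and rod tip were. I used a depth fit, and the rod went in freely.
- The wrist force read under 4 N during the push, below the 10–20 N described. It was only read at the ends of moves, so the peak was probably missed.

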